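# Draw the hand mirror out from under the dish and tumbler

### The arm

A 6-joint arm with a two-finger parallel gripper is mounted at the origin on the work surface. World frame = base frame: x ahead of the robot, y to its left, z up, the work surface at z = 0. Lengths are in mm, angles in rad, forces in N, time in s.
With the tool pointing down it reaches from about 300 to 775 mm from the base axis. Payload 14.6 kg.
Tool frame: the origin (TCP) lies midway between the tips of the shut fingers; the grasp point (between the pads) lies 19 mm behind it; x points along the fingers, z is the direction in which the jaws open and shut, and the axes are right-handed (so a half turn about x gives the same grasp; the last joint's range is limited). The gripper opens to 94 mm and grips with 3 to 60 N. Pads are 16 mm wide; open, the fingers measure 119 mm over their backs; the gripper's body (75 mm by 177 mm) begins 78 mm behind the grasp point.
Start: joints at [1.146, 0.3, 1.521, -0, 1.321, -0.067], TCP at [192.615, 515.159, 205.446] pointing down, gripper open.
Joint ranges: [-3.03, 3.03], [-0.79, 2.21], [0.23, 2.52], [-1.04, 4.18], [0, 3.07], [-2.55, 2.55]. Speed limits (rad/s): [2.22, 2.22, 2.57, 3.14, 3.14, 3.14].

### API

Orientations are given as [roll, pitch, yaw] about the fixed x, y, z axes, in that order (R = Rz(yaw) Ry(pitch) Rx(roll)).
In Python, from cell import * gives the robot as it stands.
- The arm moves only by the tool play_rows, never from a script. Its argument "motion" is one flat list of numbers, 7 for each row, row after row: the turn, a rotation vector about the tool's x, y, z in rad, then the shift along the tool's x, y, z in m, then the closure, from -1 (fully open) to 1 (shut), so that 0 is half open. In form: [rx, ry, rz, x, y, z, fingers, rx, ry, rz, x, y, z, fingers, ...]. A call has 1 to 20 rows; each row shifts and turns the pose as measured when the row begins, along the tool's axes as they then stand; what a row does not reach is not made up. A row lasts 1/10 s, in which the tool goes at most 50 mm and 8.59 degrees, less where a joint would pass 70% of its speed; a pose out of reach is approached as far as the arm can. A call with a gripper value outside its range is refused whole. The fingers move at their own pace and stop on an object; "newtons" is the grip in N (left out, the last holds). Time passes only in rows, so rows that do not move let the fingers close. It gives the time, the measured TCP pose, the force and the opening at its end, in the units of the state.
- read_state(): the state, without advancing time (a new reading comes with each control period).
- camera(name): name is "scene" or "side" or "wrist"; returns (picture, depth): 400x640x3 uint8, blue, green, red; 400x640 float32, mm along the optical axis (not along the pixel's ray), 0 where there is no reading.
- camera_params(name): a dict with "fx", "fy", "cx", "cy" (pixels), "T" (4x4, takes a point from camera to world coordinates). Camera axes: x right, y down, z forward; pixel columns grow to the right and rows downward; lengths in mm; the calibration is good to about 2 mm. A picture is of the moment at which its call begins: read the wrist's pose just before it. camera_params takes no time and is no camera call; for the wrist camera it gives the pose at the moment of the call.
- sign_off(): hands the job in, once; it reports no verdict.
Trained networks look in the newest picture that a camera, given by its name, has taken for a name from the list of things; names that differ only in an ending like _2 or _b are one class to them, and where a whole thing is asked for, a point or a joint stands for the part that bears it (a point fixed in the world has none). Each returns a list of dicts, best first, with "conf" (0 to 1); they miss things now and then, are a little off and sometimes report something else, mostly with a low value. They report only what shows in the picture. A call takes as long as a camera call.
- masks_of(camera, name): "region" (400x640 bool, what is visible of it).
- place_of(camera, name): "at" ([x, y, z] in mm, in the coordinates of the camera as it stood for that picture, good to about 4 mm: a listed point, or the origin of a listed thing).
The state is a dict: "clock": time; "joints": joint angles; "qd": joint speeds; "effort": joint torques, N m; "eef_pos": TCP position; "eef_rot": TCP orientation; "wrist_force": force on the tool from outside, world axes, zero at the start; "moment": the same for the moment, N m; "finger_gap": finger opening in mm.
Only numpy, scipy, OpenCV 4.12 (cv2) and the standard library are available. Lean on these libraries where they do the work, as an engineer would, in place of code of your own. Each camera call takes 0.05 s, during which the arm holds its last target.

### The job

The beech hand mirror on the bath caddy lies under the white dish and the blue tumbler. Gently slide the caddy's steel arm along by its black post until the rubber bumper just comes to rest against the dish, shoving it no more than a few millimetres, so that it will hold the dish back; then draw the mirror out under the arm by its handle and leave it lying flat on the caddy, wholly past the arm. The dish and tumbler must stay upright and within a centimetre of where they stand, untouched by the robot, and nothing else on the caddy may be disturbed.

Things in the scene. Friction and masses are not known exactly. Their poses are not given: they have to be found in the camera images.
- caddy: fixed stainless bath caddy across the tub: floor plate 250 (x) by 800 (y) by 6 mm, with low rails around it, their tops 26 mm above the caddy's underside. Origin: centre of the underside, so the floor's top is at caddy z = 6 mm. Its y axis runs along the caddy; it may be turned a few degrees. The -y end of the tray is free but for the brush on the +x side.
- caddy_arm: sliding arm of the caddy: steel bar 262 (caddy x) by 12 (y) by 10 mm bridging the tray, 20 mm clear above the floor; origin at the bar's centre, 31 mm above the caddy's underside, axes as the caddy's. Slides along caddy y only and stays where left: its friction is about 10 N, more than the dish drags on it while the mirror is drawn. It starts short of the dish, on its -y side.
- push_post (a point): centre of the top of the arm's black upright post, by which it is pushed: 16 by 16 mm, 40 mm tall, standing on the bar 70 mm from the bar's middle towards -x; this point is 45 mm above the bar's centre. Axes as the caddy's.
- screw_stem (a point): centre of the bar, where a brass screw stem carries a rubber bumper on the +y side, 60 wide (x), 18 mm high, level with the bar. The stem is left screwed out by an unknown amount that is not reported: the bumper's face stands 14 to 44 mm towards +y from here and does not yield. Touch on the dish must be felt: some 2 to 5 N on top of the arm's own friction, then the dish slides.
- mirror: hand mirror lying flat, glass up: plate 100 (x) by 112 (y) by 8 mm, origin at the centre of the plate's underside; handle 24 mm wide, 12 mm thick, running along mirror -y from y = -55 to -181 mm. It lies on the caddy floor, handle towards caddy -y, under the dish and (handle) under the arm. About 0.18 kg.
- mirror_grip (a point): a point on the handle's centre line at mid thickness (6 mm up), 155 mm from the mirror's origin, a good place to grip across the handle (24 mm). Axes as the mirror's.
- mirror_edge (a point): middle of the plate's edge away from the handle, 56 mm from the mirror's origin, 4 mm above the underside. Axes as the mirror's.
- dish: round white ceramic dish, 96 mm across, 28 mm high, floor 6 mm thick, standing on the mirror plate (8 mm up); origin at the centre of its underside. About 0.36 kg.
- tumbler: blue glass tumbler, 66 mm across, 80 mm high, standing upright in the dish; origin at the centre of its underside. About 0.22 kg.
- shampoo: bystander: green shampoo bottle 54 mm across, 165 mm high, at the caddy's +y end; origin at its foot
- pump: bystander: white pump dispenser 60 mm across, 133 mm high, at the caddy's +y end; origin at its foot
- brush: bystander: bath brush lying along the caddy's +x side near the -y end, 215 mm long in y, 45 mm wide, 38 mm high; origin under its middle

How it is judged:
By the outcome, as a careful person would: the job done as asked, in the order asked, and still so for the second after the job is handed in, with the robot touching nothing.
It also fails if it takes over 69 s, if anything falls off the work surface, if the arm or the gripper's body presses on something with over 40 N, if the wrist force passes 120 N, or if a joint passes its speed limit or range.

## Working session

There is one attempt and no reset: what is moved stays moved. The work goes in short steps, Python scripts to look and compute and a tool call to move; the robot and the scene stay as the last step left them, time stands still between calls to the robot, and variables do not carry over. Pictures are saved under pics/ and viewed, and the job is handed in when it is done.

Besides the shell and the picture viewer there is one more tool, called after "Emit:" as name(argument=value, ...) on one line, values as JSON. play_rows: Moves the arm, as the interface text tells. Its arguments: {"type":"object","properties":{"motion":{"type":"array","items":{"type":"number"}},"newtons":{"type":"number"}},"required":["motion"]}

```bash
mkdir -p pics; ls; cat > h.py <<'E'
from cell import *
import numpy as np, cv2
def look(cam,names,save=None):
    pic,dep=camera(cam); P=camera_params(cam); T=np.array(P["T"])
    if save: cv2.imwrite('pics/'+save,pic)
    out={}
    for n in names:
        r=place_of(cam,n)
        for d in r[:2]:
            p=np.array(d["at"]); w=T[:3,:3]@p+T[:3,3]
            u=P["fx"]*p[0]/p[2]+P["cx"]; v=P["fy"]*p[1]/p[2]+P["cy"]
            print(cam,n,round(d["conf"],2),w.round(1),"px",round(u),round(v))
        if r: out[n]=T[:3,:3]@np.array(r[0]["at"])+T[:3,3]
    return pic,dep,P,out
def cloud(dep,P):
    v,u=np.mgrid[:dep.shape[0],:dep.shape[1]]
    c=np.stack([(u-P["cx"])/P["fx"]*dep,(v-P["cy"])/P["fy"]*dep,dep],-1)
    T=np.array(P["T"]); w=c@T[:3,:3].T+T[:3,3]; w[dep<=0]=np.nan
    return w
E
python3 - <<'E'
from h import *
s=read_state(); print(s)
look("scene",["push_post","screw_stem","caddy","mirror_grip","mirror","dish","tumbler","brush"],"s0.png")
look("side",["push_post","screw_stem","mirror_grip","dish"],"d0.png")
print(read_state()["clock"])
E
```

```text
pics
{'clock': 0.0, 'joints': array([ 1.14638482e+00,  3.00483525e-01,  1.52158921e+00,  1.43336364e-05,
        1.32069312e+00, -6.65745188e-02]), 'qd': array([-4.17017475e-04,  3.68407442e-04,  3.25208640e-04, -6.41224059e-04,
        4.28707320e-04,  3.21229449e-07]), 'effort': array([-1.59071191e-03, -5.31804907e+01, -3.52754045e+01,  7.08976854e-02,
        2.42051360e-02, -5.25964424e-05]), 'eef_pos': array([192.51383369, 514.92459489, 204.8760754 ]), 'eef_rot': array([ 3.06318487,  1.56962304, -2.00704465]), 'wrist_force': array([0.45626814, 0.40990209, 0.1463556 ]), 'moment': array([ 0.01944591, -0.03180154, -0.00834241]), 'finger_gap': 93.75832739028571}
scene push_post 0.55 [535.5 -17.1  75. ] px 304 164
scene screw_stem 0.6 [610.8 -17.4  31.6] px 292 204
scene caddy 0.87 [608.4  -9.4  -1.4] px 297 214
scene mirror_grip 0.83 [602.7 -39.3  12.8] px 284 204
scene mirror_grip 0.42 [610.6 -17.9  32.2] px 292 204
scene mirror 0.55 [652.8 320.8   3.5] px 455 275
scene dish 0.75 [606.1 119.5   7.1] px 358 226
scene tumbler 0.78 [608.5 119.9  22.8] px 358 223
scene brush 0.6 [ 708.5 -235.     6.6] px 176 222
side push_post 0.84 [542.2 -15.   72.7] px 309 241
side screw_stem 0.66 [606.6  -9.4  29.4] px 335 245
side mirror_grip 0.6 [602.6 -39.1  15. ] px 341 259
side dish 0.96 [604.2 117.3  12.5] px 303 218
0.7
```

View pics/s0.png

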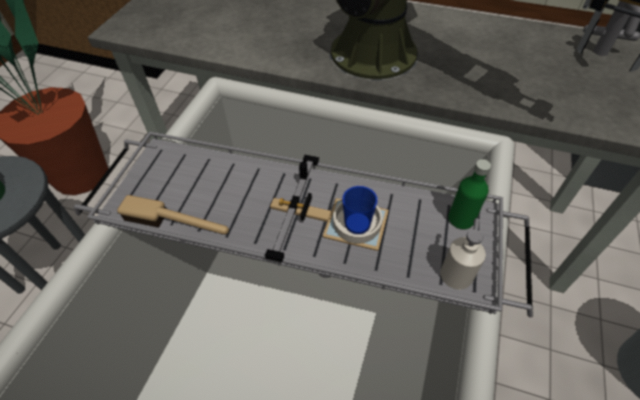

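View pics/d0.png

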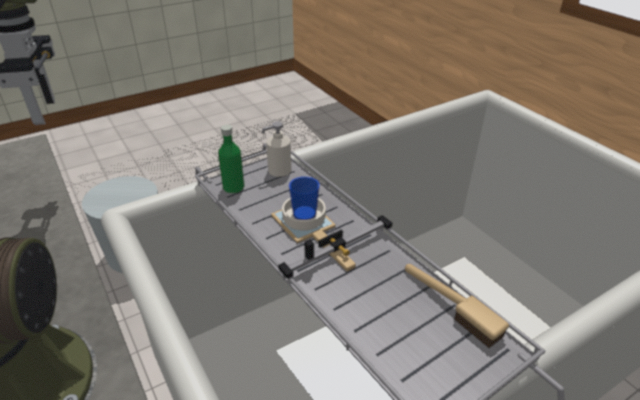

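```bash
cat >> h.py <<'E'
from scipy.spatial.transform import Rotation as Ro
def plan(goal,yaw_z,npr=None,s=None):
    """goal TCP world, tool x down, tool z horizontal at angle yaw_z; prints total rotvec & shift in current tool frame"""
    s=s or read_state(); R=Ro.from_euler('xyz',s["eef_rot"])
    x=np.array([0,0,-1.]); z=np.array([np.cos(yaw_z),np.sin(yaw_z),0]); y=np.cross(z,x)
    G=Ro.from_matrix(np.stack([x,y,z],1))
    d=R.inv().apply(np.array(goal)-s["eef_pos"]); rv=(R.inv()*G).as_rotvec()
    print("pos",s["eef_pos"].round(1),"F",s["wrist_force"].round(2),"gap",round(s["finger_gap"],1),"t",s["clock"])
    print("R\n",R.as_matrix().round(3)); print("total rotvec",rv.round(4),"shift mm (tool)",d.round(1),"dist",np.linalg.norm(d).round(1))
    W=[R.inv().apply(v).round(3) for v in np.eye(3)]; print("world x,y,z in tool:",W)
E
python3 - <<'E'
from h import *
plan([540,-40,200],0.0)
plan([540,-40,200],np.pi)
# arm/caddy yaw from scene depth
pic,dep,P,o=look("scene",[])
w=cloud(dep,P)
for n in ["caddy","caddy_arm","mirror","brush"]:
    for m in masks_of("scene",n)[:1]:
        q=w[m["region"]]; q=q[~np.isnan(q[:,0])]
        print(n,m["conf"],len(q),np.percentile(q,[1,50,99],axis=0).round(0).tolist())
        if n=="caddy_arm":
            k=(q[:,2]>28)&(q[:,2]<40); q=q[k]; c=np.polyfit(q[:,0],q[:,1],1); print("arm slope dy/dx",c, np.polyval(c,[535,608,680]))
        if n=="caddy":
            f=q[(q[:,2]<40)]; (c,sz,a)=cv2.minAreaRect(f[:,:2].astype(np.float32)); print(c,sz,a, "floor z",np.median(f[:,2]))
E
```

```text
pos [192.6 515.2 205.4] F [ 0.88 -1.34  0.84] gap 93.9 t 0.7
R
 [[ 0.    -0.937  0.35 ]
 [ 0.     0.35   0.937]
 [-1.    -0.     0.   ]]
total rotvec [ 1.213  0.    -0.   ] shift mm (tool) [   5.4 -519.8 -398.3] dist 654.9
world x,y,z in tool: [array([ 0.   , -0.937,  0.35 ]), array([0.   , 0.35 , 0.937]), array([-1., -0.,  0.])]
pos [192.6 515.2 205.4] F [ 0.88 -1.34  0.84] gap 93.9 t 0.7
R
 [[ 0.    -0.937  0.35 ]
 [ 0.     0.35   0.937]
 [-1.    -0.     0.   ]]
total rotvec [-1.9286  0.      0.    ] shift mm (tool) [   5.4 -519.8 -398.3] dist 654.9
world x,y,z in tool: [array([ 0.   , -0.937,  0.35 ]), array([0.   , 0.35 , 0.937]), array([-1., -0.,  0.])]
caddy 0.73 33938 [[464.0, -464.0, -19.0], [623.0, -3.0, 7.0], [751.0, 452.0, 40.0]]
(356.6170654296875, -245.656982421875) (1858.0670166015625, 825.8401489257812) 86.83828735351562 floor z 6.54751406787625
caddy_arm 0.66 1412 [[280.0, -76.0, -179.0], [611.0, -11.0, 37.0], [741.0, 16.0, 76.0]]
arm slope dy/dx [  0.05771753 -46.03603152] [-15.15715536 -10.94377599  -6.78811415]
mirror 0.73 1145 [[481.0, -37.0, 6.0], [621.0, -11.0, 37.0], [741.0, 16.0, 77.0]]
brush 0.82 1735 [[694.0, -339.0, 7.0], [715.0, -270.0, 39.0], [739.0, -124.0, 47.0]]
```

Emit:
play_rows(motion=[0, 0, 0, 0, -0.037, -0.0285, 1, 0, 0, 0, 0, -0.037, -0.0285, 1, 0, 0, 0, 0, -0.037, -0.0285, 1, 0, 0, 0, 0, -0.037, -0.0285, 1, 0, 0, 0, 0, -0.037, -0.0285, 1, 0, 0, 0, 0, -0.037, -0.0285, 1, 0, 0, 0, 0, -0.037, -0.0285, 1, 0, 0, 0, 0, -0.037, -0.0285, 1, 0, 0, 0, 0, -0.037, -0.0285, 1, 0, 0, 0, 0, -0.037, -0.0285, 1, 0, 0, 0, 0, -0.037, -0.0285, 1, 0, 0, 0, 0, -0.037, -0.0285, 1, 0, 0, 0, 0, -0.037, -0.0285, 1, 0, 0, 0, 0, -0.037, -0.0285, 1], newtons=20)

```text
clock: 2.35
eef_pos: [548.6, -58.5, 207.0]
eef_rot: [-0.907, 1.565, 0.313]
wrist_force: [-0.7, 0.7, -0.0]
finger_gap: 0.4
```

Emit:
play_rows(motion=[0.14, 0, 0, 0, 0, 0, 1, 0.14, 0, 0, 0, 0, 0, 1, 0.14, 0, 0, 0, 0, 0, 1, 0.14, 0, 0, 0, 0, 0, 1, 0.14, 0, 0, 0, 0, 0, 1, 0.14, 0, 0, 0, 0, 0, 1, 0.14, 0, 0, 0, 0, 0, 1, 0.14, 0, 0, 0, 0, 0, 1, 0.093, 0, 0, 0, 0, 0, 1])

```text
clock: 3.25
eef_pos: [550.4, -65.0, 205.3]
eef_rot: [0.458, 1.567, 0.412]
wrist_force: [0.7, -1.0, 0.3]
finger_gap: 0.5
```

```bash
python3 - <<'E'
from h import *
plan([540,-40,200],0.0); print(read_state()["joints"].round(3))
look("wrist",["push_post","screw_stem","mirror_grip","mirror","dish"],"w1.png")
E
```

```text
pos [550.4 -65.  205.3] F [ 0.65 -1.02  0.31] gap 0.5 t 3.25
R
 [[ 0.004  0.045  0.999]
 [ 0.002  0.999 -0.045]
 [-1.     0.002  0.004]]
total rotvec [-0.0454  0.0036 -0.0017] shift mm (tool) [  5.3  24.5 -11.6] dist 27.6
world x,y,z in tool: [array([0.004, 0.045, 0.999]), array([ 0.002,  0.999, -0.045]), array([-1.   ,  0.002,  0.004])]
[-0.185  0.307  1.512  0.002  1.319 -0.14 ]
wrist push_post 0.93 [541.5 -18.9  79. ] px 297 137
wrist screw_stem 0.81 [605.9 -14.5  32.1] px 364 124
wrist screw_stem 0.36 [ 710.  -235.8    5.7] px 447 301
wrist mirror_grip 0.56 [608.  -40.5  14. ] px 363 148
wrist dish 0.74 [541.3 -19.2  77.4] px 297 137
wrist dish 0.58 [607.1 -37.5  15.8] px 363 145
```

View pics/w1.png

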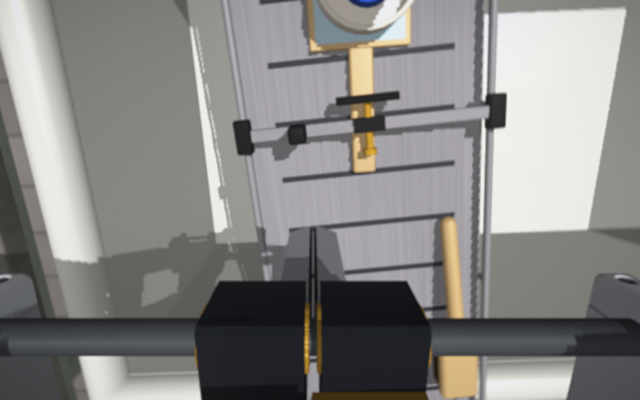

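```bash
python3 - <<'E'
from h import *
pic,dep,P,o=look("wrist",[])
w=cloud(dep,P)
def band(u0,u1,v0,v1,z0,z1):
    q=w[v0:v1,u0:u1].reshape(-1,3); q=q[(q[:,2]>z0)&(q[:,2]<z1)]; return q
q=np.vstack([band(260,283,105,150,31,45),band(310,350,105,150,31,45),band(390,480,98,145,31,45)])
c=np.polyfit(q[:,0],q[:,1],1); print("bar",len(q),c[0],np.polyval(c,[540,606]),"z",np.percentile(q[:,2],[50,95]))
q=band(285,308,122,146,60,95); print("post",len(q),np.percentile(q,[3,50,97],axis=0).round(1).tolist())
q=band(330,405,85,106,24,50); print("bumper",len(q),np.percentile(q,[2,50,98],axis=0).round(1).tolist())
# handle: colour mask
hsv=cv2.cvtColor(pic,cv2.COLOR_BGR2HSV)
for v in (55,65,75,85,135,155,160,165,169,172,175):
    r=[u for u in range(335,390) if hsv[v,u,1]>70]
    if r: a=w[v,r[0]+1];b=w[v,r[-1]-1]; print(v,r[0],r[-1],a.round(1),b.round(1),"width",np.linalg.norm(a-b).round(1))
q=band(330,405,0,35,25,45); print("dish rim",len(q), q[np.nanargmin(q[:,1])].round(1) if len(q) else None)
for y0 in range(0,34,4):
    print(y0,w[y0,362].round(1))
q=band(290,450,150,230,-5,12); print("floor z",np.percentile(q[:,2],[10,50,90]))
E
```

```text
bar 1962 0.06377109777852351 [-17.50961265 -13.30072019] z [37.19108982 38.54465627]
post 340 [[532.6, -25.0, 68.3], [540.0, -17.3, 76.6], [547.5, -10.2, 78.1]]
bumper 573 [[578.7, 5.5, 34.5], [608.0, 11.2, 41.2], [636.6, 16.0, 42.8]]
55 348 373 [592.9  52.6  18.3] [615.6  51.8  17.9] width 22.7
65 349 372 [593.8  43.3  18.5] [614.5  42.5  19. ] width 20.8
75 349 372 [593.7  33.9  18.2] [614.6  33.1  18.8] width 20.9
85 350 372 [594.7  24.3  18. ] [614.6  23.5  19.5] width 20.0
135 352 374 [596.3 -25.7  18.1] [617.1 -26.4  18.9] width 20.8
155 352 375 [596.3 -46.9  16.9] [618.3 -47.4  19.1] width 22.1
160 353 374 [597.2 -52.1  18. ] [617.1 -52.5  19.8] width 20.0
165 353 374 [597.2 -57.5  18.1] [617.2 -58.   19.5] width 20.1
169 353 375 [597.1 -61.8  18. ] [618.6 -62.6  18. ] width 21.4
172 354 369 [599.5 -67.4   7.1] [613.8 -67.8   7.8] width 14.3
dish rim 840 [610.   70.2  28.5]
0 [601.   92.9  51.5]
4 [603.   93.1  37.4]
8 [605.4  93.5  20.9]
12 [605.3  89.9  21.7]
16 [605.3  86.6  21.1]
20 [605.4  83.2  20.4]
24 [602.4  75.7  41.8]
28 [602.3  72.3  42.4]
32 [603.9  70.8  31.6]
floor z [6.27586993 7.25718605 8.26529443]
```

Emit:
play_rows(motion=[-0.105, 0, 0, 0.02, 0, -0.01, 1, 0, 0, 0, 0.04, 0.008, 0, 1, 0, 0, 0, 0.04, 0, 0, 1, 0, 0, 0, 0.03, 0, 0, 1, 0, 0, 0, 0.02, 0, 0, 1, 0, 0, 0, 0, 0, 0, 1, 0, 0, 0, 0, 0, 0, 1])

```text
clock: 4.3
eef_pos: [541.3, -56.3, 52.2]
eef_rot: [0.022, 1.563, 0.103]
wrist_force: [1.1, 0.5, 0.4]
finger_gap: 0.0
```

```bash
python3 - <<'E'
from h import *
plan([540,-40,50],0.06)
E
```

```text
pos [541.3 -56.3  52.2] F [1.09 0.47 0.42] gap 0.0 t 4.3
R
 [[ 0.008 -0.081  0.997]
 [ 0.001  0.997  0.081]
 [-1.     0.     0.008]]
total rotvec [ 0.0211  0.0078 -0.0003] shift mm (tool) [ 2.2 16.4  0. ] dist 16.5
world x,y,z in tool: [array([ 0.008, -0.081,  0.997]), array([0.001, 0.997, 0.081]), array([-1.   ,  0.   ,  0.008])]
```

Emit:
play_rows(motion=[0.02, 0.008, 0, 0.002, 0.008, 0, 1, 0, 0, 0, 0, 0.006, 0, 1, 0, 0, 0, 0, 0, 0, 1])

```text
clock: 4.6
eef_pos: [541.9, -42.3, 53.8]
eef_rot: [-0.163, 1.566, -0.101]
wrist_force: [0.2, -0.0, -0.8]
finger_gap: 0.6
```

Emit:
play_rows(motion=[0, 0, 0, 0, 0.004, 0, 1, 0, 0, 0, 0, 0.004, 0, 1])

```text
clock: 4.8
eef_pos: [542.0, -34.8, 55.1]
eef_rot: [-0.329, 1.564, -0.266]
wrist_force: [2.2, -10.0, -8.0]
finger_gap: 0.6
```

Emit:
play_rows(motion=[0, 0, 0, 0, 0.004, 0, 1, 0, 0, 0, 0, 0.004, 0, 1])

```text
clock: 5.0
eef_pos: [541.7, -28.7, 55.2]
eef_rot: [-0.689, 1.561, -0.625]
wrist_force: [1.4, -10.1, -4.3]
finger_gap: 0.9
```

Emit:
play_rows(motion=[0, 0, 0, 0, 0.004, 0, 1, 0, 0, 0, 0, 0.004, 0, 1])

```text
clock: 5.2
eef_pos: [541.3, -22.7, 55.2]
eef_rot: [-0.9, 1.558, -0.836]
wrist_force: [1.0, -9.5, -4.8]
finger_gap: 0.3
```

Emit:
play_rows(motion=[0, 0, 0, 0, 0.004, 0, 1, 0, 0, 0, 0, 0.004, 0, 1, 0, 0, 0, 0, 0.004, 0, 1, 0, 0, 0, 0, 0.004, 0, 1, 0, 0, 0, 0, 0.004, 0, 1, 0, 0, 0, 0, 0.004, 0, 1, 0, 0, 0, 0, 0.004, 0, 1])

```text
clock: 5.9
eef_pos: [540.0, -1.9, 55.3]
eef_rot: [-1.184, 1.545, -1.119]
wrist_force: [0.8, -10.3, -2.7]
finger_gap: 0.5
```

Emit:
play_rows(motion=[0, 0, 0, 0, 0.002, 0, 1, 0, 0, 0, 0, 0.002, 0, 1])

```text
clock: 6.1
eef_pos: [539.9, 0.1, 55.4]
eef_rot: [-1.216, 1.542, -1.151]
wrist_force: [0.9, -10.8, -3.3]
finger_gap: 0.3
```

Emit:
play_rows(motion=[0, 0, 0, 0, 0.002, 0, 1, 0, 0, 0, 0, 0.002, 0, 1])

```text
clock: 6.3
eef_pos: [539.8, 2.0, 55.5]
eef_rot: [-1.243, 1.538, -1.178]
wrist_force: [1.9, -10.0, -2.3]
finger_gap: 0.7
```

```bash
python3 - <<'E'
from h import *
plan([540,-40,50],0.06)
pic,dep,P,o=look("wrist",["push_post","dish"],"w2.png")
look("scene",["push_post","dish","tumbler"],"s2.png")
print(read_state()["wrist_force"])
E
```

```text
pos [539.8   2.   55.5] F [ 1.89 -9.95 -2.25] gap 0.7 t 6.3
R
 [[ 0.013 -0.065  0.998]
 [-0.03   0.997  0.066]
 [-0.999 -0.031  0.011]]
total rotvec [0.0054 0.0107 0.0311] shift mm (tool) [  6.7 -41.7  -2.6] dist 42.3
world x,y,z in tool: [array([ 0.013, -0.065,  0.998]), array([-0.03 ,  0.997,  0.066]), array([-0.999, -0.031,  0.011])]
wrist push_post 0.81 [536.8  18.5  78.4] px 306 231
scene push_post 0.91 [533.1  18.1  74.3] px 321 167
scene push_post 0.51 [605.  117.6   9.7] px 357 225
scene dish 0.71 [603.9 116.5   8.5] px 357 225
scene dish 0.65 [528.9 312.1   9.3] px 460 220
scene tumbler 0.71 [610.1 120.2  23.3] px 358 224
[ 0.96519956 -9.39779342 -3.26339351]
```

View pics/w2.png

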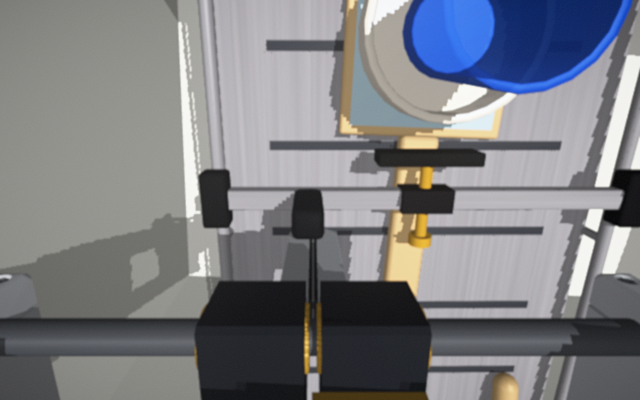

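Emit:
play_rows(motion=[0, 0, 0.003, 0, 0.002, 0, 1, 0, 0, 0.003, 0, 0.002, 0, 1, 0, 0, 0.003, 0, 0.002, 0, 1])

```text
clock: 6.95
eef_pos: [539.6, 4.8, 55.4]
eef_rot: [-1.184, 1.542, -1.119]
wrist_force: [2.8, -10.4, -2.6]
finger_gap: 0.7
```

Emit:
play_rows(motion=[0, 0, 0.003, 0, 0.002, 0, 1, 0, 0, 0.003, 0, 0.002, 0, 1])

```text
clock: 7.15
eef_pos: [539.5, 6.6, 55.4]
eef_rot: [-1.137, 1.544, -1.071]
wrist_force: [1.5, -10.0, -3.4]
finger_gap: 0.6
```

Emit:
play_rows(motion=[0, 0, 0.003, 0, 0.002, 0, 1, 0, 0, 0.003, 0, 0.002, 0, 1])

```text
clock: 7.35
eef_pos: [539.4, 8.4, 55.3]
eef_rot: [-1.08, 1.546, -1.014]
wrist_force: [1.8, -10.0, -3.0]
finger_gap: 0.5
```

Emit:
play_rows(motion=[0, 0, 0.003, 0, 0.002, 0, 1, 0, 0, 0.003, 0, 0.002, 0, 1])

```text
clock: 7.55
eef_pos: [539.3, 10.2, 55.3]
eef_rot: [-1.016, 1.548, -0.95]
wrist_force: [1.0, -9.5, -3.8]
finger_gap: 0.2
```

```bash
python3 - <<'E'
from h import *
pic,dep,P,o=look("wrist",[],"w3.png")
w=cloud(dep,P)
for u in (430,455):
  for v in range(60,200,6): 
    print(u,v,w[v,u].round(1), end=' ; ')
  print()
E
```

```text
430 60 [582.1 106.1  82.4] ; 430 66 [583.2 104.   80. ] ; 430 72 [585.2 102.   75.1] ; 430 78 [587.2  99.9  70.2] ; 430 84 [590.6  97.7  61.5] ; 430 90 [595.4  95.4  48.4] ; 430 96 [605.2  92.7  20.9] ; 430 102 [605.7  89.3  21.1] ; 430 108 [606.3  85.9  20.8] ; 430 114 [606.6  82.5  21.6] ; 430 120 [607.1  79.   21.7] ; 430 126 [607.4  75.5  22.6] ; 430 132 [600.5  73.8  43.7] ; 430 138 [610.6  67.8  16.9] ; 430 144 [612.   63.9  14.7] ; 430 150 [606.9  62.2  30.3] ; 430 156 [603.6  60.4  41.1] ; 430 162 [603.8  57.1  41.9] ; 430 168 [607.2  52.3  34.3] ; 430 174 [607.5  48.9  35.2] ; 430 180 [608.2  45.2  34.8] ; 430 186 [609.1  41.3  33.9] ; 430 192 [606.6  39.8  42. ] ; 430 198 [607.4  36.   41.5] ; 
455 60 [614.1 112.8  26.6] ; 455 66 [585.4 102.8 101.1] ; 455 72 [585.3 100.6 102.3] ; 455 78 [586.   98.7 101.4] ; 455 84 [586.8  96.7 100.5] ; 455 90 [589.4  94.7  94.8] ; 455 96 [593.   92.7  87. ] ; 455 102 [620.4  90.3  21.4] ; 455 108 [620.9  86.9  21.7] ; 455 114 [621.8  83.4  21.1] ; 455 120 [622.2  80.   21.6] ; 455 126 [618.5  77.1  31.9] ; 455 132 [614.   74.7  43.9] ; 455 138 [626.9  68.7  15.3] ; 455 144 [627.8  64.9  14.7] ; 455 150 [621.5  63.3  30.8] ; 455 156 [617.5  61.3  41.5] ; 455 162 [617.9  58.   42. ] ; 455 168 [634.   48.2   7.1] ; 455 174 [634.5  44.2   7.6] ; 455 180 [635.6  40.    6.9] ; 455 186 [636.3  35.8   7. ] ; 455 192 [623.6  39.2  36.4] ; 455 198 [623.4  36.1  38.4] ;
```

View pics/w3.png

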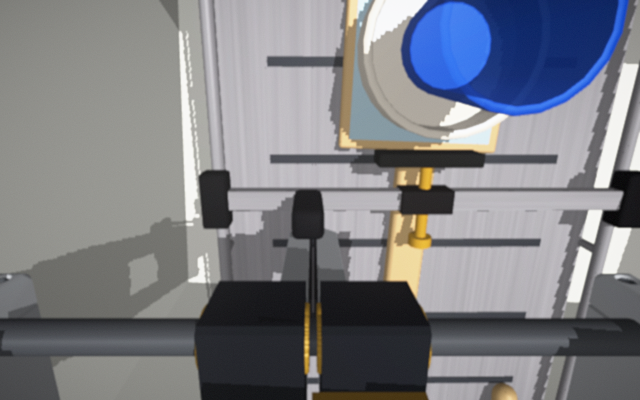

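Emit:
play_rows(motion=[0, 0, 0.003, 0, 0.002, 0, 1, 0, 0, 0.003, 0, 0.002, 0, 1, 0, 0, 0.003, 0, 0.002, 0, 1])

```text
clock: 7.9
eef_pos: [539.1, 13.0, 55.3]
eef_rot: [-0.896, 1.55, -0.829]
wrist_force: [0.9, -10.0, -4.2]
finger_gap: 0.5
```

Emit:
play_rows(motion=[0, 0, 0.003, 0, 0.002, 0, 1])

```text
clock: 8.0
eef_pos: [539.1, 13.9, 55.3]
eef_rot: [-0.849, 1.551, -0.782]
wrist_force: [1.2, -9.9, -3.2]
finger_gap: 0.6
```

Emit:
play_rows(motion=[0, 0, 0.003, 0, 0.002, 0, 1])

```text
clock: 8.1
eef_pos: [539.0, 14.8, 55.2]
eef_rot: [-0.799, 1.552, -0.732]
wrist_force: [1.1, -10.7, -3.8]
finger_gap: 0.1
```

Emit:
play_rows(motion=[0, 0, 0.002, 0, 0.002, 0, 1])

```text
clock: 8.2
eef_pos: [539.0, 15.7, 55.3]
eef_rot: [-0.783, 1.552, -0.715]
wrist_force: [1.5, -9.6, -3.3]
finger_gap: 0.5
```

Emit:
play_rows(motion=[0, 0, 0.002, 0, 0.002, 0, 1])

```text
clock: 8.3
eef_pos: [538.9, 16.6, 55.2]
eef_rot: [-0.769, 1.552, -0.702]
wrist_force: [1.7, -9.5, -3.4]
finger_gap: 0.5
```

Emit:
play_rows(motion=[0, 0, 0.002, 0, 0.002, 0, 1])

```text
clock: 8.4
eef_pos: [538.8, 17.5, 55.2]
eef_rot: [-0.756, 1.552, -0.689]
wrist_force: [1.7, -9.2, -2.9]
finger_gap: 0.4
```

Emit:
play_rows(motion=[0, 0, 0.002, 0, 0.002, 0, 1])

```text
clock: 8.5
eef_pos: [538.8, 18.4, 55.2]
eef_rot: [-0.741, 1.552, -0.673]
wrist_force: [0.6, -9.7, -3.6]
finger_gap: 0.3
```

Emit:
play_rows(motion=[0, 0, 0.002, 0, 0.002, 0, 1])

```text
clock: 8.6
eef_pos: [538.8, 19.1, 55.2]
eef_rot: [-0.746, 1.552, -0.679]
wrist_force: [1.5, -12.5, -3.7]
finger_gap: 0.8
```

Emit:
play_rows(motion=[0, 0, 0.002, 0, 0.002, 0, 1])

```text
clock: 8.7
eef_pos: [538.7, 19.6, 55.2]
eef_rot: [-0.754, 1.551, -0.686]
wrist_force: [2.3, -13.8, -4.0]
finger_gap: 0.4
```

```bash
python3 - <<'E'
from h import *
pic,dep,P,o=look("wrist",[],"w4.png")
w=cloud(dep,P)
for u in (430,455):
  for v in range(120,170,4): 
    print(u,v,w[v,u].round(1), end=' ; ')
  print()
print(read_state()["wrist_force"])
look("side",["dish","tumbler"]);look("scene",["dish","tumbler"])
E
```

```text
430 120 [606.4  88.7  22.6] ; 430 124 [607.1  86.3  21.7] ; 430 128 [607.7  83.9  21.1] ; 430 132 [608.1  81.5  21.1] ; 430 136 [608.1  79.2  22.2] ; 430 140 [609.   76.6  20.8] ; 430 144 [601.5  76.7  42.5] ; 430 148 [601.7  74.5  43. ] ; 430 152 [602.   72.3  43.1] ; 430 156 [603.6  69.6  39.7] ; 430 160 [603.3  67.7  41.6] ; 430 164 [604.   65.2  40.6] ; 430 168 [606.2  62.   35.8] ; 
455 120 [600.4  91.7  72.6] ; 455 124 [622.5  87.2  21. ] ; 455 128 [622.9  84.9  21.2] ; 455 132 [623.1  82.5  21.6] ; 455 136 [623.2  80.2  22.3] ; 455 140 [620.4  78.6  29.9] ; 455 144 [616.1  77.4  40.9] ; 455 148 [615.8  75.4  42.4] ; 455 152 [615.9  73.3  43.3] ; 455 156 [617.4  70.7  40.6] ; 455 160 [617.7  68.5  41. ] ; 455 164 [617.7  66.4  42. ] ; 455 168 [633.9  57.8   6.5] ; 
[  0.8726526  -13.15420753  -3.2585657 ]
side dish 0.64 [604.6 120.2  11.7] px 302 217
side dish 0.29 [604.5 -41.7  14.5] px 343 260
side tumbler 0.68 [613.4 117.9  22.2] px 306 213
side tumbler 0.25 [605.  -43.9  15.3] px 344 260
scene dish 0.73 [608.   -8.    0.8] px 298 213
scene dish 0.57 [604.5 120.3  11.2] px 358 225
scene tumbler 0.72 [607.4 119.   23.6] px 358 222
```

View pics/w4.png

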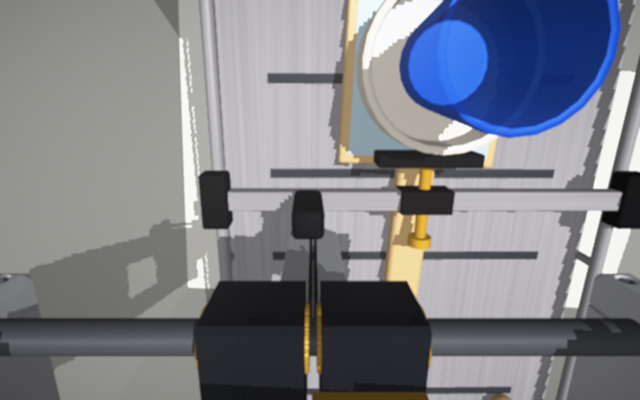

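Emit:
play_rows(motion=[0, 0, 0, 0, -0.02, 0, 1, 0, 0, 0, 0, -0.03, 0, 1, 0, 0, 0, -0.02, -0.012, 0.03, 0, 0, 0, 0, 0, 0, 0.035, 0, 0, 0, 0, 0, 0, 0, 0])

```text
clock: 9.55
eef_pos: [609.0, -39.8, 78.7]
eef_rot: [-0.743, 1.551, -0.674]
wrist_force: [-0.5, -0.1, -0.5]
finger_gap: 20.8
```

```bash
python3 - <<'E'
from h import *
plan([607,-42,60],0.03)
pic,dep,P,o=look("wrist",[],"w5.png")
E
```

```text
pos [609.  -39.8  78.7] F [-0.5  -0.12 -0.53] gap 20.8 t 9.55
R
 [[ 0.015 -0.069  0.998]
 [-0.012  0.998  0.069]
 [-1.    -0.013  0.015]]
total rotvec [0.0387 0.0148 0.0131] shift mm (tool) [18.7 -1.9 -2.4] dist 18.9
world x,y,z in tool: [array([ 0.015, -0.069,  0.998]), array([-0.012,  0.998,  0.069]), array([-1.   , -0.013,  0.015])]
```

View pics/w5.png

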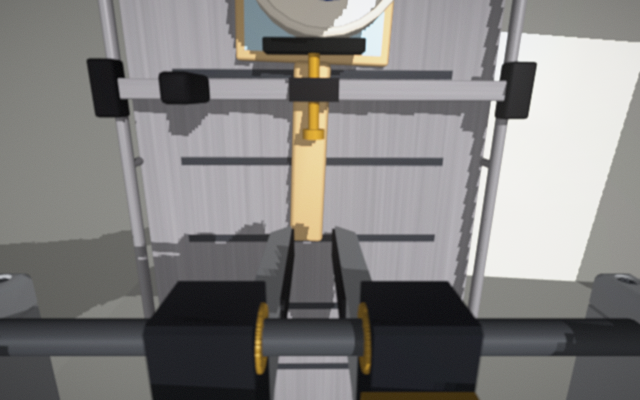

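Emit:
play_rows(motion=[0.039, 0.015, 0.013, 0.01, -0.002, -0.002, 0, 0, 0, 0, 0.02, 0, 0, 0, 0, 0, 0, 0.02, 0, 0, 0, 0, 0, 0, 0.01, 0, 0, 0, 0, 0, 0, 0, 0, 0, 0])

```text
clock: 10.1
eef_pos: [601.9, -41.7, 15.3]
eef_rot: [2.673, 1.564, 2.694]
wrist_force: [-0.9, -0.4, 0.7]
finger_gap: 46.9
```

```bash
python3 - <<'E'
from h import *
plan([607,-42,9],0.03)
pic,dep,P,o=look("wrist",[],"w6.png")
w=cloud(dep,P); hsv=cv2.cvtColor(pic,cv2.COLOR_BGR2HSV)
for v in range(100,260,8):
    r=[u for u in range(270,350) if hsv[v,u,1]>70 and 12<w[v,u,2]<24]
    if len(r)>3: print(v,r[0],r[-1],w[v,r[0]+1].round(1),w[v,r[-1]-1].round(1))
E
```

```text
pos [601.9 -41.7  15.3] F [-0.9  -0.37  0.68] gap 46.9 t 10.1
R
 [[-0.006 -0.021  1.   ]
 [ 0.003  1.     0.021]
 [-1.     0.003 -0.006]]
total rotvec [-0.0085 -0.0058 -0.003 ] shift mm (tool) [ 6.2 -0.4  5.2] dist 8.1
world x,y,z in tool: [array([-0.006, -0.021,  1.   ]), array([0.003, 1.   , 0.021]), array([-1.   ,  0.003, -0.006])]
100 298 343 [595.3  34.5  19.6] [616.3  34.9  19.7]
108 296 343 [594.2  30.6  17.9] [616.5  31.1  19. ]
116 296 342 [594.3  26.8  19.1] [616.2  27.3  19.2]
124 297 342 [594.9  22.9  18.6] [616.3  23.4  19.9]
132 297 342 [594.9  18.9  18.3] [616.5  19.5  20. ]
140 297 342 [594.9  14.8  18.1] [616.7  15.4  19.1]
148 297 342 [595.   10.8  18.2] [616.9  11.4  19. ]
156 297 342 [595.1   6.8  19.4] [617.1   7.2  18.4]
164 297 342 [595.1   2.7  19.2] [617.3   3.1  18.5]
172 297 342 [595.2  -1.6  18.9] [617.4  -1.1  18.9]
180 297 342 [595.2  -5.6  19.8] [617.6  -5.3  19. ]
188 298 341 [595.8 -10.1  18.8] [617.3  -9.6  18.9]
196 298 341 [595.8 -14.5  18.6] [617.6 -14.4  17.2]
204 298 341 [595.9 -18.8  19.2] [617.7 -18.6  18.2]
212 298 341 [596.  -23.2  19.5] [617.8 -22.8  19.1]
220 298 341 [596.  -27.9  18.9] [618.  -27.3  19.1]
228 298 341 [596.1 -32.2  19.4] [618.2 -31.8  19.2]
236 299 341 [596.7 -36.8  19.5] [618.4 -36.3  19.4]
244 299 341 [596.7 -42.1  18. ] [618.6 -41.   19.5]
252 299 340 [596.8 -46.4  19.2] [618.2 -45.8  19.2]
```

View pics/w6.png

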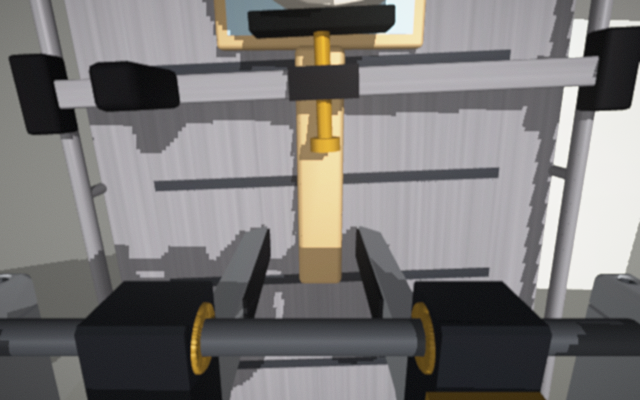

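Emit:
play_rows(motion=[-0.008, -0.006, -0.003, 0.004, 0, 0.0055, 0, 0, 0, 0, 0.002, 0, 0, 0, 0, 0, 0, 0, 0, 0, 0])

```text
clock: 10.45
eef_pos: [608.9, -41.7, 11.5]
eef_rot: [-0.17, 1.567, -0.14]
wrist_force: [0.3, 0.7, 0.3]
finger_gap: 46.8
```

Emit:
play_rows(motion=[0, 0, 0, 0.002, 0, -0.001, 0.2, 0, 0, 0, 0, 0, 0, 1, 0, 0, 0, 0, 0, 0, 1, 0, 0, 0, 0, 0, 0, 1, 0, 0, 0, 0, 0, 0, 1, 0, 0, 0, 0, 0, 0, 1], newtons=35)

```text
clock: 11.05
eef_pos: [608.0, -41.7, 10.2]
eef_rot: [-0.184, 1.566, -0.154]
wrist_force: [-0.7, 0.6, 0.1]
finger_gap: 23.4
```

Emit:
play_rows(motion=[0, 0, 0, 0, -0.003, 0.0001, 1, 0, 0, 0, 0, -0.004, 0.0001, 1, 0, 0, 0, 0, -0.004, 0.0001, 1, 0, 0, 0, 0, -0.004, 0.0001, 1])

```text
clock: 11.45
eef_pos: [608.6, -52.9, 10.2]
eef_rot: [0.907, 1.565, 0.938]
wrist_force: [-0.4, 8.9, 0.2]
finger_gap: 23.6
```

```bash
python3 - <<'E'
from h import *
plan([618,-202,9],0.03)
pic,dep,P,o=look("scene",["dish","tumbler"],"s7.png")
w=cloud(dep,P)
for m in masks_of("scene","tumbler")[:1]:
    q=w[m["region"]]; print(np.nanmedian(q,axis=0))
cv2.imwrite('pics/s7c.png',cv2.resize(pic[130:310,200:520],None,fx=2.5,fy=2.5,interpolation=cv2.INTER_CUBIC))
E
```

```text
pos [608.6 -52.9  10.2] F [-0.38  8.87  0.15] gap 23.6 t 11.45
R
 [[ 0.004 -0.031  1.   ]
 [ 0.005  0.999  0.031]
 [-1.     0.005  0.004]]
total rotvec [ 0.0013  0.0038 -0.0049] shift mm (tool) [   0.5 -149.3    4.7] dist 149.4
world x,y,z in tool: [array([ 0.004, -0.031,  1.   ]), array([0.005, 0.999, 0.031]), array([-1.   ,  0.005,  0.004])]
scene dish 0.67 [605.6 118.6  10.9] px 357 225
scene tumbler 0.8 [606.1 121.3  22.9] px 359 222
[612.28439521 119.64998247  73.78783776]
```

View pics/s7c.png

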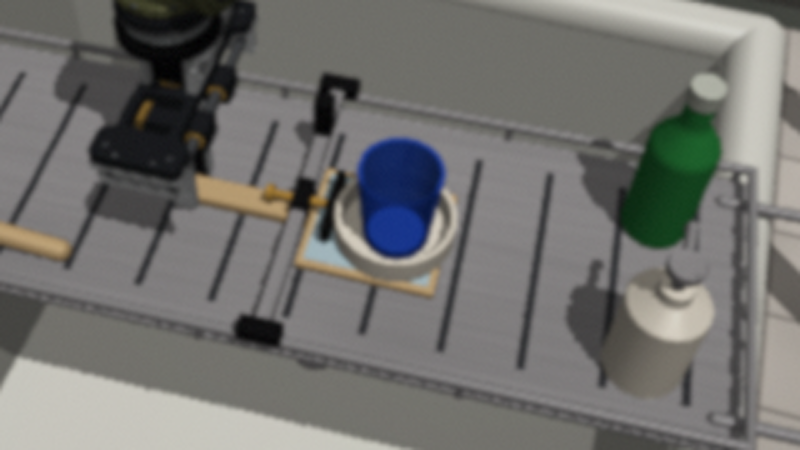

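Emit:
play_rows(motion=[0, 0, 0, 0, -0.004, 0.0001, 1, 0, 0, 0, 0, -0.004, 0.0001, 1, 0, 0, 0, 0, -0.004, 0.0001, 1, 0, 0, 0, 0, -0.004, 0.0001, 1, 0, 0, 0, 0, -0.004, 0.0001, 1, 0, 0, 0, 0, -0.004, 0.0001, 1, 0, 0, 0, 0, -0.004, 0.0001, 1, 0, 0, 0, 0, -0.004, 0.0001, 1])

```text
clock: 12.45
eef_pos: [610.5, -78.5, 10.2]
eef_rot: [1.361, 1.556, 1.394]
wrist_force: [-1.4, 9.3, 1.0]
finger_gap: 23.8
```

Emit:
play_rows(motion=[0, 0, 0, 0, -0.004, 0.0001, 1, 0, 0, 0, 0, -0.004, 0.0001, 1, 0, 0, 0, 0, -0.004, 0.0001, 1, 0, 0, 0, 0, -0.004, 0.0001, 1])

```text
clock: 12.85
eef_pos: [611.6, -90.6, 10.2]
eef_rot: [1.437, 1.549, 1.472]
wrist_force: [-1.2, 10.2, 2.3]
finger_gap: 23.2
```

```bash
python3 - <<'E'
from h import *
plan([618,-202,9],0.03)
pic,dep,P,o=look("scene",["dish","tumbler"])
cv2.imwrite('pics/s8c.png',cv2.resize(pic[130:310,200:520],None,fx=2.5,fy=2.5,interpolation=cv2.INTER_CUBIC))
E
```

```text
pos [611.6 -90.6  10.2] F [-1.16 10.24  2.28] gap 23.2 t 12.85
R
 [[ 0.002 -0.035  0.999]
 [ 0.021  0.999  0.035]
 [-1.     0.021  0.003]]
total rotvec [ 0.0047  0.0028 -0.0212] shift mm (tool) [  -1.2 -111.6    2.5] dist 111.6
world x,y,z in tool: [array([ 0.002, -0.035,  0.999]), array([0.021, 0.999, 0.035]), array([-1.   ,  0.021,  0.003])]
scene dish 0.84 [603.3 116.3  10.7] px 357 224
scene tumbler 0.65 [603.9 119.5  24.6] px 358 221
```

View pics/s8c.png

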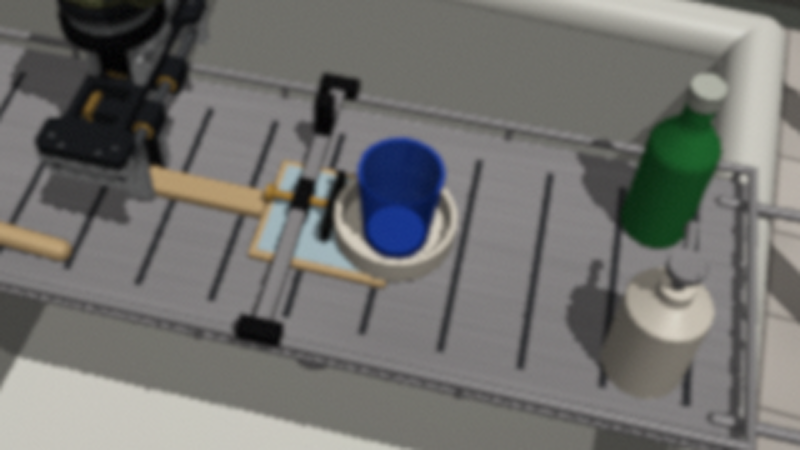

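Emit:
play_rows(motion=[0, 0, -0.003, 0, -0.004, 0, 1, 0, 0, -0.003, 0, -0.004, 0, 1, 0, 0, -0.003, 0, -0.004, 0, 1, 0, 0, -0.003, 0, -0.004, 0, 1, 0, 0, -0.003, 0, -0.004, 0, 1, 0, 0, -0.003, 0, -0.004, 0, 1])

```text
clock: 13.6
eef_pos: [612.8, -107.0, 10.2]
eef_rot: [1.411, 1.557, 1.447]
wrist_force: [-0.3, 11.2, 0.5]
finger_gap: 23.5
```

```bash
python3 - <<'E'
from h import *
plan([618,-202,9],0.03)
pic,dep,P,o=look("scene",["dish","tumbler"])
cv2.imwrite('pics/s9c.png',cv2.resize(pic[130:310,200:520],None,fx=2.5,fy=2.5,interpolation=cv2.INTER_CUBIC))
E
```

```text
pos [ 612.8 -107.    10.2] F [-0.28 11.17  0.47] gap 23.5 t 13.6
R
 [[ 0.002 -0.037  0.999]
 [ 0.014  0.999  0.037]
 [-1.     0.014  0.002]]
total rotvec [ 0.0068  0.0022 -0.0139] shift mm (tool) [ -0.1 -95.2   1.7] dist 95.2
world x,y,z in tool: [array([ 0.002, -0.037,  0.999]), array([0.014, 0.999, 0.037]), array([-1.   ,  0.014,  0.002])]
scene dish 0.6 [603.3 114.7   8. ] px 356 225
scene tumbler 0.61 [607.4 121.3  20.7] px 359 223
```

View pics/s9c.png

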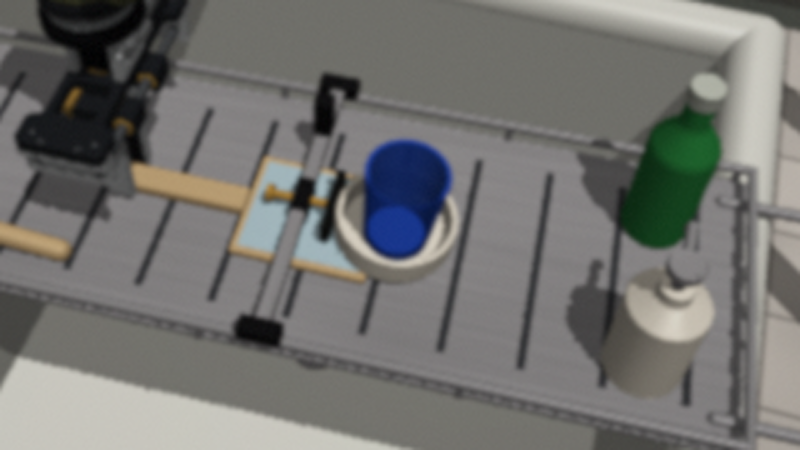

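Emit:
play_rows(motion=[0, 0, -0.003, 0, -0.004, 0, 1, 0, 0, -0.003, 0, -0.004, 0, 1, 0, 0, -0.003, 0, -0.004, 0, 1, 0, 0, -0.003, 0, -0.004, 0, 1, 0, 0, -0.003, 0, -0.004, 0, 1, 0, 0, -0.003, 0, -0.004, 0, 1, 0, 0, -0.003, 0, -0.004, 0, 1])

```text
clock: 14.45
eef_pos: [614.0, -138.1, 10.2]
eef_rot: [-1.293, 1.56, -1.257]
wrist_force: [-1.0, 2.4, -0.1]
finger_gap: 23.4
```

```bash
python3 - <<'E'
from h import *
plan([618,-202,9],0.03)
pic,dep,P,o=look("scene",["dish","tumbler","push_post"])
cv2.imwrite('pics/s10c.png',cv2.resize(pic[130:310,200:520],None,fx=2.5,fy=2.5,interpolation=cv2.INTER_CUBIC))
E
```

```text
pos [ 614.  -138.1   10.2] F [-1.02  2.36 -0.15] gap 23.4 t 14.45
R
 [[ 0.003 -0.036  0.999]
 [-0.01   0.999  0.036]
 [-1.    -0.01   0.003]]
total rotvec [0.0061 0.0029 0.01  ] shift mm (tool) [  1.9 -64.    1.7] dist 64.0
world x,y,z in tool: [array([ 0.003, -0.036,  0.999]), array([-0.01 ,  0.999,  0.036]), array([-1.   , -0.01 ,  0.003])]
scene dish 0.68 [607.7 117.7   6.1] px 357 227
scene dish 0.66 [605.6  -7.6  -1.1] px 299 213
scene tumbler 0.58 [605.6 117.   18. ] px 357 223
scene push_post 0.79 [533.3  38.1  74.7] px 330 169
```

View pics/s10c.png

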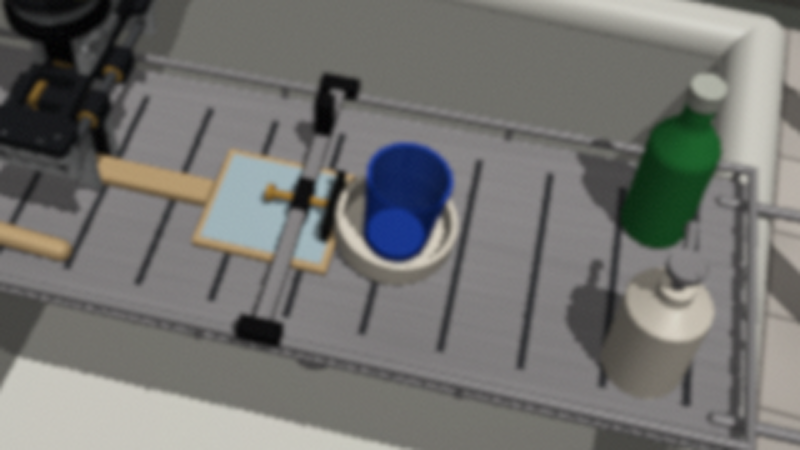

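Emit:
play_rows(motion=[0, 0, 0.001, 0, -0.005, 0, 1, 0, 0, 0.001, 0, -0.005, 0, 1, 0, 0, 0.001, 0, -0.005, 0, 1, 0, 0, 0.001, 0, -0.005, 0, 1, 0, 0, 0.001, 0, -0.005, 0, 1, 0, 0, 0.001, 0, -0.005, 0, 1, 0, 0, 0.001, 0, -0.005, 0, 1, 0, 0, 0.001, 0, -0.005, 0, 1, 0, 0, 0.001, 0, -0.005, 0, 1, 0, 0, 0, 0, -0.005, 0, 1, 0, 0, 0, 0, -0.005, 0, 1, 0, 0, 0, 0, -0.004, 0, 1, 0, 0, 0, 0, -0.003, 0, 1, 0, 0, 0, 0, 0, 0, 1])

```text
clock: 16.05
eef_pos: [616.2, -205.9, 10.2]
eef_rot: [-0.127, 1.568, -0.091]
wrist_force: [-0.5, -0.9, -0.2]
finger_gap: 23.9
```

```bash
python3 - <<'E'
from h import *
plan([618,-202,9],0.03)
pic,dep,P,o=look("scene",["dish","tumbler","mirror","mirror_edge","screw_stem"])
cv2.imwrite('pics/s11c.png',cv2.resize(pic[130:310,100:420],None,fx=2.5,fy=2.5,interpolation=cv2.INTER_CUBIC))
pic,dep,P,o=look("wrist",["mirror_edge","screw_stem"],"w11.png")
E
```

```text
pos [ 616.2 -205.9   10.2] F [-0.48 -0.94 -0.22] gap 23.9 t 16.05
R
 [[ 0.003 -0.036  0.999]
 [-0.     0.999  0.036]
 [-1.    -0.     0.003]]
total rotvec [0.006  0.0025 0.0003] shift mm (tool) [1.2 3.8 1.9] dist 4.4
world x,y,z in tool: [array([ 0.003, -0.036,  0.999]), array([-0.   ,  0.999,  0.036]), array([-1.   , -0.   ,  0.003])]
scene dish 0.7 [604.7 118.2   3. ] px 357 227
scene dish 0.46 [605.7 123.   14.6] px 360 225
scene tumbler 0.6 [608.6 122.4  13.6] px 359 226
scene mirror 0.8 [607.9 -49.9   8.7] px 279 206
scene mirror 0.23 [526.4 314.8   9.5] px 461 219
scene mirror_edge 0.65 [609.4   5.   11.6] px 303 212
scene screw_stem 0.86 [601.6  39.1  34.7] px 320 207
```

View pics/s11c.png

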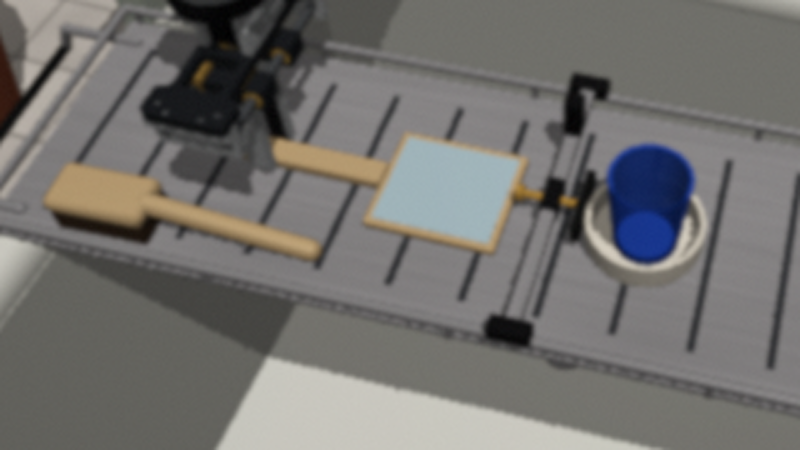

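View pics/w11.png

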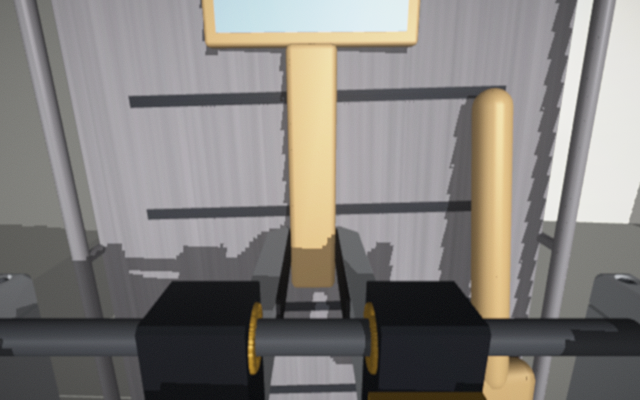

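Emit:
play_rows(motion=[0, 0, 0, 0, -0.004, 0, 1, 0, 0, 0, 0, -0.005, 0, 1, 0, 0, 0, 0, -0.005, 0, 1, 0, 0, 0, 0, -0.004, 0, 1, 0, 0, 0, 0, -0.002, 0, 1, 0, 0, 0, 0, 0, 0, 1, 0, 0, 0, 0, 0, 0, 0.2, 0, 0, 0, 0, 0, 0, 0.2, 0, 0, 0, 0, 0, 0, 0.2, 0, 0, 0, 0, 0, 0, 0.2, 0, 0, 0, -0.01, 0, 0, 0.2, 0, 0, 0, -0.02, 0, 0, 0.2, 0, 0, 0, -0.04, 0, 0, 0.2, 0, 0, 0, -0.04, 0, 0, 0.2, 0, 0, 0, -0.04, 0, 0, 0.2, 0, 0, 0, 0, 0, 0, 0.2, 0, 0, 0, 0, 0, 0, 0.2])

```text
clock: 18.2
eef_pos: [616.4, -226.4, 170.0]
eef_rot: [-0.125, 1.567, -0.088]
wrist_force: [-1.0, 0.0, -0.5]
finger_gap: 37.7
```

```bash
python3 - <<'E'
from h import *
print(read_state()["wrist_force"])
pic,dep,P,o=look("scene",["dish","tumbler","mirror","mirror_edge","screw_stem","brush"])
cv2.imwrite('pics/s12c.png',cv2.resize(pic[130:310,100:420],None,fx=2.5,fy=2.5,interpolation=cv2.INTER_CUBIC))
pic,dep,P,o=look("side",["dish","tumbler","mirror_edge","screw_stem"],"d12.png")
pic,dep,P,o=look("wrist",["mirror_edge","screw_stem","dish"],"w12.png")
w=cloud(dep,P)
for v in range(0,400,10): print(v,[w[v,u].round(0).tolist() for u in (280,310,340)]) if v<140 else 0
E
```

```text
[-0.99071582  0.03295044 -0.49907126]
scene dish 0.95 [603.5 117.2   1.7] px 357 227
scene dish 0.51 [ 705.1 -238.6    7.1] px 175 220
scene tumbler 0.88 [605.9 120.4  14.3] px 358 224
scene mirror 0.62 [609.8 -73.5   5.2] px 268 205
scene mirror_edge 0.67 [609.7 -13.5   8.1] px 295 211
scene screw_stem 0.78 [605.6  37.1  31.6] px 319 209
scene screw_stem 0.72 [ 6.021e+02  1.156e+02 -1.000e-01] px 356 226
scene brush 0.97 [ 707.2 -234.     4.1] px 177 222
side dish 0.6 [601.8 119.6   5.5] px 301 220
side dish 0.51 [610.3 -67.3   7.4] px 353 269
side tumbler 0.96 [609.  115.4  11.7] px 305 218
side mirror_edge 0.8 [609.6 -14.4   7. ] px 337 254
side screw_stem 0.9 [603.4  47.1  30.2] px 319 229
0 [[584.0, -69.0, 16.0], [610.0, -67.0, 16.0], [636.0, -67.0, 16.0]]
10 [[584.0, -76.0, 16.0], [610.0, -75.0, 16.0], [636.0, -74.0, 14.0]]
20 [[585.0, -84.0, 17.0], [611.0, -83.0, 14.0], [637.0, -82.0, 16.0]]
30 [[585.0, -92.0, 16.0], [611.0, -91.0, 15.0], [637.0, -90.0, 16.0]]
40 [[585.0, -100.0, 16.0], [611.0, -99.0, 15.0], [638.0, -98.0, 15.0]]
50 [[585.0, -109.0, 15.0], [611.0, -108.0, 17.0], [638.0, -106.0, 15.0]]
60 [[585.0, -117.0, 15.0], [612.0, -116.0, 17.0], [639.0, -115.0, 17.0]]
70 [[585.0, -125.0, 15.0], [612.0, -124.0, 15.0], [639.0, -123.0, 15.0]]
80 [[584.0, -134.0, 7.0], [612.0, -133.0, 19.0], [640.0, -132.0, 8.0]]
90 [[585.0, -143.0, 8.0], [613.0, -142.0, 20.0], [641.0, -140.0, 8.0]]
100 [[585.0, -152.0, 7.0], [613.0, -151.0, 19.0], [641.0, -149.0, 8.0]]
110 [[585.0, -161.0, 7.0], [613.0, -159.0, 20.0], [642.0, -159.0, 9.0]]
120 [[585.0, -170.0, 7.0], [614.0, -168.0, 19.0], [642.0, -168.0, 7.0]]
130 [[585.0, -180.0, 8.0], [614.0, -178.0, 19.0], [643.0, -178.0, 6.0]]
```

View pics/s12c.png

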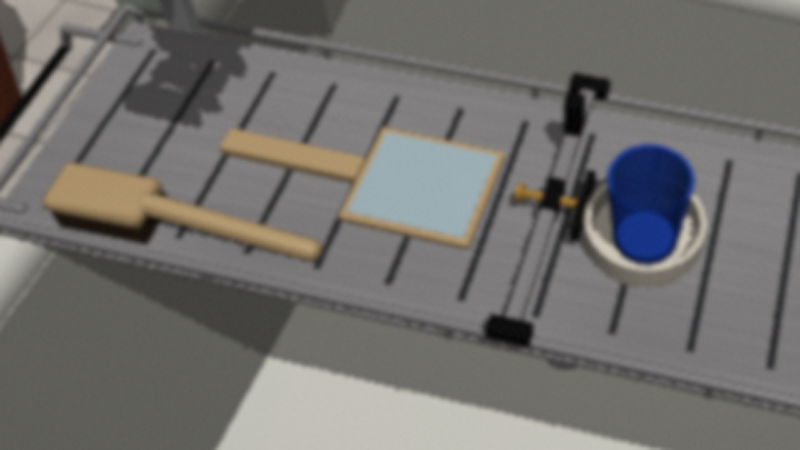

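View pics/d12.png

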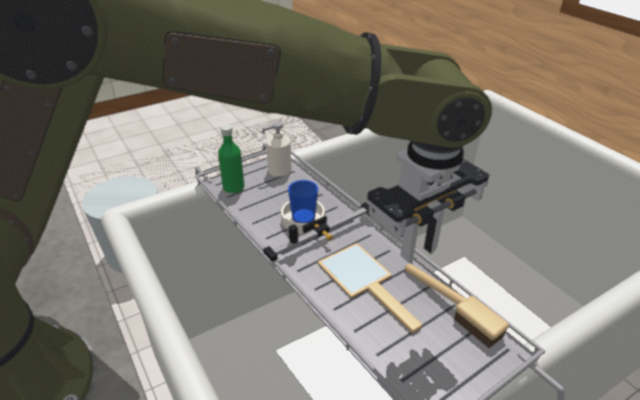

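View pics/w12.png

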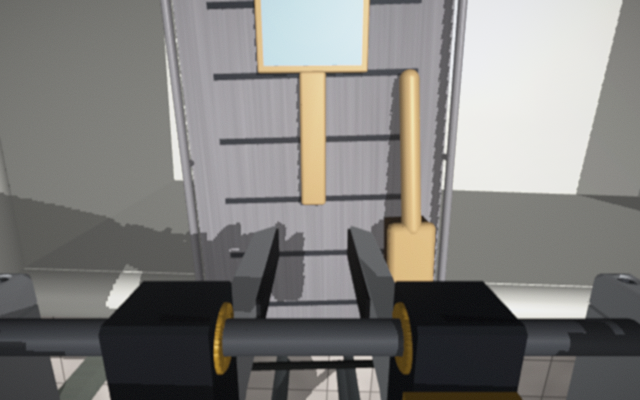

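```bash
python3 -c "
from cell import *
sign_off(); print(read_state()['clock'])"
```

```text
the job is handed in; nothing more can be done
the job is handed in; nothing more can be done
```

I finished both parts in order: the arm now rests against the dish, and the mirror lies flat on the caddy, wholly past the arm. I handed the job in just after 18 s of the 69 s allowed.

- **Arm:** I pushed it along by the black post. The force held steady at about 10 N, then rose to about 13–14 N as the bumper met the dish. I stopped about 1 mm later.
- **Mirror:** I gripped the handle and drew the mirror about 185 mm along the caddy, then let go and lifted clear. The dish dropped from the plate to the caddy floor as expected.
- **Dish and tumbler:** In the last pictures both stand upright, within about 3 mm of their first measured positions, which is within the networks' 4 mm accuracy. The robot never touched them.
- **Mirror's final position:** Its far edge is at y ≈ −14 mm and the bar's centre is at about 37–47 mm, so it also clears the screw head. The plate is level.
- **Brush:** Its measured position is unchanged.
- **Bottles:** The shampoo and pump look undisturbed, but I did not measure them.

The networks sometimes reported one thing as another, such as the caddy or handle as the dish. I left those readings out after checking the pictures and depth. The scene and side cameras also disagreed by about 10 mm on the bar's final y position, but the mirror clears it by either figure.

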